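# Drag a harness ring out of a track channel with a hoof pick

### The job

Take the hoof pick from its wooden rest, reach its hook down into the round steel ring trapped in one of the two track channels, and drag the ring out of the open end until it lies flat on the table in front, wholly clear of the channel. Do not touch the ring with the fingers, and leave the rectangular buckle in the other channel where it is. Then lay the pick back in its rest as it was.

Things in the scene. Friction and masses are not known exactly. Their poses are not given: they have to be found in the camera images.
- track: fixed steel double channel on the table, 160 (x) x 121 (y) x 20 mm high; origin: centre of its underside, on the table (height 0). Channels run along x, centre lines at y = +29.5 and -29.5 mm, closed at x = +80, open at x = -80 mm (towards the robot), 56 mm wide, 17 mm high under 3 mm lips that leave a 36 mm slot open above. Floor: the table, level and bare for 150 mm in front too
- ring_center (a point): loose round steel ring, flat on the table in one of the channels, trapped under its lips, free to slide out of the open end: outer diameter 50 mm, hole 32 mm, 10 mm thick, about 80 g. The point is the centre of the hole, 5 mm above the table; z axis up
- buckle_center (a point): loose rectangular steel buckle with a bar across its middle, 70 x 46 x 8 mm, about 70 g, flat in the other channel, to be left there. The point is its centre, 4 mm above the table
- pick_grip (a point): hoof pick, 140 g, lying level in its rest. Point: on the centre line of its black handle (20 mm wide, 16 mm high), 90 mm above the table, where to grip across the width. Axes: x along the handle towards the hook, z up. Handle from x = -60 to +50 mm, then a 7 mm round steel shank, bent at x = +80 mm into a straight hook pointing down, its round end at z = -70 mm
- rest: fixed wooden rest under the pick, origin at the centre of its underside on the table, x along the pick towards its hook. Base 110 x 70 x 10 mm; two uprights, 12 mm thick and 56 mm wide, at x = -40 and +40 mm (68 mm free between them for fingers), tops 82 mm above the table carry the handle between ears 12 mm high and 40 mm apart
Things that resemble listed ones, but are neither listed nor needed, are in the scene too. There is more than one size of the track; the job needs the middle-sized.

How it is judged:
By the outcome, as a careful person would: the job done as asked, in the order asked, and still so for the second after the job is handed in, with the robot touching nothing.
It also fails if it takes over 58 s, if anything falls off the work surface, if the arm or the gripper's body presses on something with over 40 N, if the wrist force passes 120 N, or if a joint passes its speed limit or range.

### The arm

A 6-joint arm with a two-finger parallel gripper is mounted at the origin on the work surface. World frame = base frame: x ahead of the robot, y to its left, z up, the work surface at z = 0. Lengths are in mm, angles in rad, forces in N, time in s.
With the tool pointing down it reaches from about 350 to 875 mm from the base axis. Payload 4.2 kg.
Tool frame: the origin (TCP) lies midway between the tips of the shut fingers; the grasp point (between the pads) lies robot.hold_point_z behind it (robot.hold_point_z is the distance from the TCP to the grasp point, in mm); z points along the fingers, y is the line along which they close (so a half turn about z gives the same grasp; the last joint's range is limited). The gripper opens to 87 mm and grips with 3 to 60 N. Pads are 19 mm wide; open, the fingers measure 117 mm over their backs; the gripper's body (75 mm by 190 mm) begins 51 mm behind the grasp point.
Start: joints at [-1.036, 0.385, 0.008, 0, -1.194, -0.259], TCP at [170.214, -601.354, 222.55] pointing down, gripper open.
Joint ranges: [-3.14, 3.14], [-1.21, 2.06], [-1.07, 1.41], [-3.16, 2.05], [-2.99, -0.16], [-3.1, 3.1]. Speed limits (rad/s): [2.79, 2.79, 3.14, 3.14, 3.14, 3.14].

### API

Orientations are given as a rotation vector (axis times angle).
In Python, from rig import robot, cams gives the robot as it stands.
- The arm moves only by the tool carry_out, never from a script. Its argument "series" is a list that holds one entry, the list of rows, each a list of 5 numbers: the finger opening in cm, from 0 to 8.7, then the shift along the tool's x, y, z in cm, then the turn about the tool's z in degrees. A call has 1 to 20 rows; each row shifts and turns the commanded pose from where the row before left it, along the tool's axes as they then stand; what a row does not reach is not made up. A row lasts 1/10 s, in which the tool goes at most 50 mm and 8.59 degrees, less where a joint would pass 70% of its speed; a pose out of reach is approached as far as the arm can. A call with a gripper value outside its range is refused whole. The fingers move at their own pace and stop on an object; "grip_force" is the grip in N (left out, the last holds). Time passes only in rows, so rows that do not move let the fingers close. It gives the time, the measured TCP pose, the force, the opening and the grip force at its end, in the units of the state.
- robot.observe(): the state, without advancing time (a new reading comes with each control period).
- cams.snapshot(name): name is "scene" or "top" or "wrist"; returns the picture (400x640x3 uint8, red, green, blue); there is no depth.
- cams.get_calibration(name): a dict with "intrinsics" (3x3 intrinsics, pixels), "k1" (the pictures are not rectified: a ray, as slopes to the right and down, at radius r is drawn at 1 + k1 r^2 times it, then the intrinsics apply), "R" (3x3) and "t" (3): a world point X has camera coordinates R X + t; the wrist camera has in their place "mount" (4x4, takes a point from camera to tool coordinates, whose origin is the TCP and whose axes are the flange's). Camera axes: x right, y down, z forward; pixel columns grow to the right and rows downward; lengths in mm; the calibration is good to about 2 mm. A picture is of the moment at which its call begins: read the wrist's pose just before it. get_calibration takes no time and is no camera call.
- robot.finish_job(): hands the job in; it is judged then, once.
The state is a dict: "t": time; "q": joint angles; "qd": joint speeds; "joint_torque": joint torques, N m; "eef_pos": TCP position; "eef_rot": TCP orientation; "force": force on the tool from outside, world axes, zero at the start; "wrist_torque": the same for the moment, N m; "opening": opening from 0.0 (shut) to 1.0 (fully open); "grip_force": force on a finger pad.
Only numpy, scipy, OpenCV 4.12 (cv2) and the standard library are available. Lean on these libraries where they do the work, as an engineer would, in place of code of your own. Each camera call takes 0.05 s, during which the arm holds its last target. There are 200 camera calls.

## Working session

There is one attempt and no reset: what is moved stays moved. The work goes in short steps, Python scripts to look and compute and a tool call to move; the robot and the scene stay as the last step left them, time stands still between calls to the robot, and variables do not carry over. Pictures are saved under pics/ and viewed, at most 10 in all, crops included, and the job is handed in when it is done.

Besides the shell and the picture viewer there is one more tool, called after "Call:" by a JSON object that holds its "name" and its "arguments". carry_out: Moves the arm, as the interface text tells. Its arguments: {"type":"object","properties":{"series":{"type":"array"},"grip_force":{"type":"number"}},"required":["series"]}

```bash
ls; mkdir -p pics; python3 - <<'E'
from rig import robot,cams
import cv2,numpy as np
print(robot.observe(), robot.hold_point_z)
for n in("scene","top","wrist"):
    cv2.imwrite(f"pics/{n}0.png",cams.snapshot(n)[:,:,::-1]); print(n,cams.get_calibration(n))
E
```

```text
pics
{'t': 0.0, 'q': array([-1.03637913e+00,  3.85565874e-01,  6.63036837e-03, -4.86643295e-04,
       -1.19396971e+00, -2.58618810e-01]), 'qd': array([ 9.23686186e-04,  1.79999690e-04,  6.58771059e-05,  1.99698232e-03,
       -7.66956507e-04, -1.01524784e-03]), 'joint_torque': array([ 4.46247586e-04, -3.90666533e+01,  1.87405783e+01,  4.21983764e+00,
        1.10272248e-02, -1.84181831e-04]), 'eef_pos': array([ 170.06462319, -600.80363825,  221.45757117]), 'eef_rot': array([ 0.43151718, -3.11141292, -0.00332959]), 'force': array([0.01043342, 0.45524825, 1.21063257]), 'wrist_torque': array([ 0.07597528, -0.02349839, -0.03222008]), 'grip_force': 0.0, 'opening': 1.0006237666177775} 18.700000000000003
scene {'intrinsics': array([[505.75382833,   0.        , 316.10006554],
       [  0.        , 505.75382833, 196.87891817],
       [  0.        ,   0.        ,   1.        ]]), 'k1': -0.13938134907610386, 'R': array([[-0.56358981,  0.82605326,  0.00159175],
       [ 0.68796441,  0.47044106, -0.55262119],
       [-0.45724336, -0.3103566 , -0.83343103]]), 't': array([ 377.85813814, -322.15500
[... 288 characters left out ...]
99887885, -0.00374022, -0.0471917 ],
       [ 0.04722335, -0.00888232, -0.99884486]]), 't': array([ -58.93728362,  571.03844202, 1100.0077169 ])}
wrist {'intrinsics': array([[280.21824008,   0.        , 316.44850849],
       [  0.        , 280.21824008, 202.12450284],
       [  0.        ,   0.        ,   1.        ]]), 'k1': -0.03841065113900727, 'mount': array([[-6.60864575e-04, -9.54022732e-01, -2.99733531e-01,
         8.31155844e+01],
       [ 9.99999452e-01, -8.73807453e-04,  5.76405182e-04,
        -1.21940171e-01],
       [-8.11813040e-04, -2.99732986e-01,  9.54022787e-01,
        -1.61537041e+02],
       [ 0.00000000e+00,  0.00000000e+00,  0.00000000e+00,
         1.00000000e+00]])}
```

View pics/top0.png

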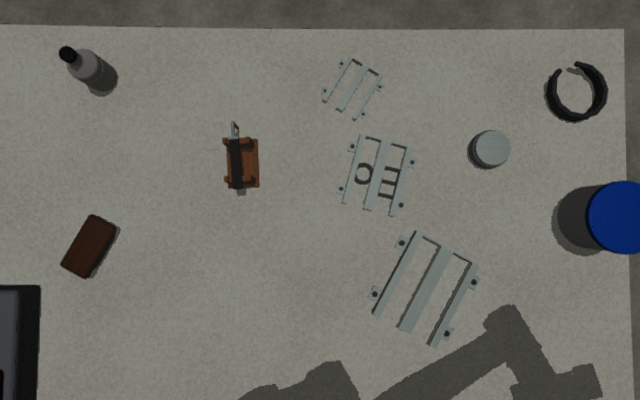

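View pics/scene0.png

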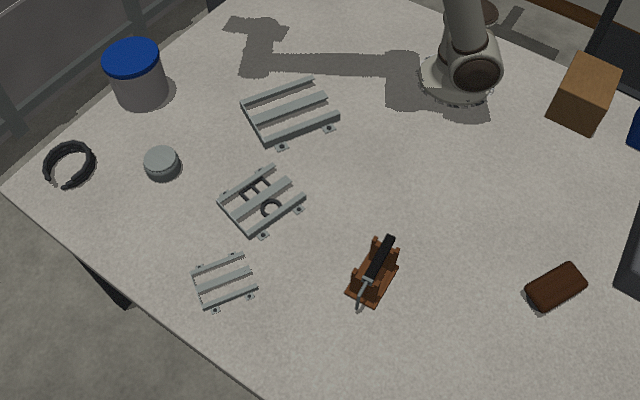

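Top view: the middle track is at about (378,175), with the ring at (364,174) in its left channel and the buckle at (390,182). The pick in its rest is at about (236,160). I'll enlarge that region.

```bash
python3 - <<'E'
import cv2
im=cv2.imread("pics/top0.png")
a=cv2.resize(im[110:225,210:270],None,fx=5,fy=5,interpolation=cv2.INTER_CUBIC)
b=cv2.resize(im[110:225,330:425],None,fx=5,fy=5,interpolation=cv2.INTER_CUBIC)
cv2.imwrite("pics/crop1.png",cv2.convertScaleAbs(cv2.hconcat([a,b]),alpha=1.4))
E
cat > h.py <<'E'
from rig import robot,cams
import numpy as np,cv2
from scipy.spatial.transform import Rotation as Ro
def pose():
    s=robot.observe(); return s,Ro.from_rotvec(s["eef_rot"]).as_matrix(),np.array(s["eef_pos"])
def ext(name,Rt=None,p=None):
    c=cams.get_calibration(name)
    if name!="wrist": return c,np.array(c["R"]),np.array(c["t"])
    T=np.eye(4);T[:3,:3]=Rt;T[:3,3]=p
    M=np.linalg.inv(T@c["mount"]); return c,M[:3,:3],M[:3,3]
def dist(c): return np.array([c["k1"],0,0,0,0.])
def px2w(name,uv,z,Rt=None,p=None):
    c,R,t=ext(name,Rt,p)
    n=cv2.undistortPoints(np.array(uv,float).reshape(-1,1,2),c["intrinsics"],dist(c)).reshape(-1,2)
    d=np.c_[n,np.ones(len(n))]@R; o=-R.T@t
    z=np.broadcast_to(z,len(n)); return o+d*((z-o[2])/d[:,2])[:,None]
def w2px(name,X,Rt=None,p=None):
    c,R,t=ext(name,Rt,p)
    return cv2.projectPoints(np.array(X,float).reshape(-1,1,3),cv2.Rodrigues(R)[0],t,c["intrinsics"],dist(c))[0].reshape(-1,2)
E
```

```text
(no output)
```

View pics/crop1.png

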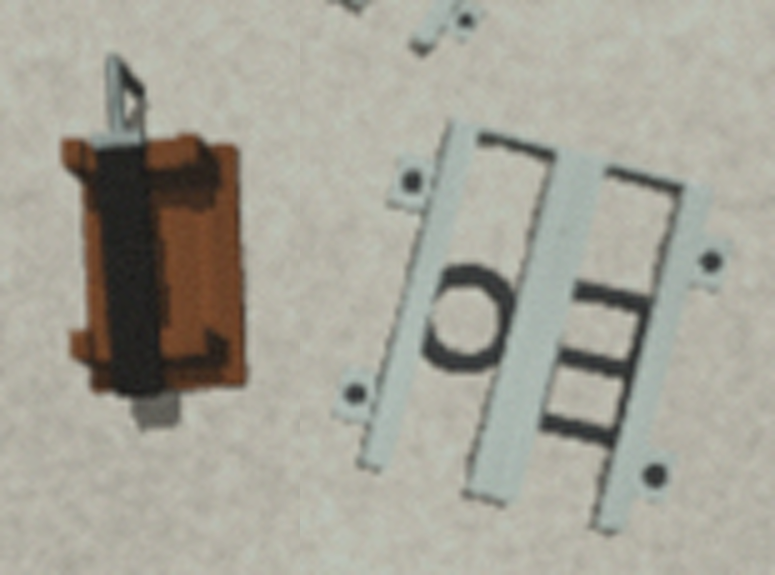

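```bash
python3 - <<'E'
from h import *
a=lambda P:[(210+x/5,110+y/5) for x,y in P]
b=lambda P:[(330+(x-300)/5,110+y/5) for x,y in P]
h=px2w("top",a([(97,148),(146,148),(113,395),(163,395)]),98); print(h.round(1))
f=(h[0]+h[1])/2; r=(h[2]+h[3])/2; d=f-r; L=np.linalg.norm(d[:2]); print("handle len",L,"yaw",np.degrees(np.arctan2(d[1],d[0])),"grip",r+d*60/110)
print("rest base",px2w("top",a([(240,147),(245,383)]),10).round(1))
t=px2w("top",b([(360,465),(450,120),(710,190),(620,532)]),20);print(t.round(1))
print([np.linalg.norm(t[i]-t[(i+1)%4]).round(1) for i in range(4)])
d=t[1]-t[0]+t[2]-t[3];y=np.arctan2(d[1],d[0]);print("track yaw",np.degrees(y),"c",t.mean(0))
rg=px2w("top",b([(466,318)]),7)[0]
c,s=np.cos(y),np.sin(y);print("ring",rg,np.array([[c,s],[-s,c]])@(rg-t.mean(0))[:2])
_,R,p=pose();print("tool axes",R.round(3),p)
E
```

```text
[[677.4 129.2  98. ]
 [677.6 109.   98. ]
 [575.1 121.5  98. ]
 [575.2 101.   98. ]]
handle len 102.61483169275353 yaw 4.3858659357627525 grip [630.99530527 115.56484873  98.        ]
rest base [[691.9  80.3  10. ]
 [585.6  77.1  10. ]]
[[ 549.2 -108.3   20. ]
 [ 703.6 -148.3   20. ]
 [ 672.6 -264.3   20. ]
 [ 520.  -223.7   20. ]]
[np.float64(159.4), np.float64(120.1), np.float64(157.9), np.float64(119.0)]
track yaw -14.727898887414316 c [ 611.32726593 -186.15017767   20.        ]
ring [ 616.0193686  -156.72033076    7.        ] [-2.94397841 29.65577022]
tool axes [[-0.962 -0.272 -0.001]
 [-0.272  0.962  0.002]
 [ 0.     0.002 -1.   ]] [ 170.09990745 -600.92399966  221.70769793]
```

Call:
{"name": "carry_out", "arguments": {"series": [[[8.7,0,0,0,5.7],[8.7,0,0,0,5.7],[8.7,-2.86,3.77,0.2,0],[8.7,-2.86,3.77,0.2,0],[8.7,-2.86,3.77,0.2,0],[8.7,-2.86,3.77,0.2,0],[8.7,-2.86,3.77,0.2,0],[8.7,-2.86,3.77,0.2,0],[8.7,-2.86,3.77,0.2,0],[8.7,-2.86,3.77,0.2,0],[8.7,-2.86,3.77,0.2,0],[8.7,-2.86,3.77,0.2,0],[8.7,-2.86,3.77,0.2,0],[8.7,-2.86,3.77,0.2,0],[8.7,-2.86,3.77,0.2,0],[8.7,-2.86,3.77,0.2,0],[8.7,-2.86,3.77,0.2,0],[8.7,-2.86,3.77,0.2,0],[8.7,-2.86,3.77,0.2,0],[8.7,-2.86,3.77,0.2,0]]], "grip_force": 40}}

```text
t: 2.15
eef_pos: [632.0, 116.5, 186.2]
eef_rot: [0.121, -3.139, 0.0]
force: [1.3, 0.9, 0.4]
opening: 1.001
grip_force: 0.0
```

```bash
python3 - <<'E'
from h import *
s,R,p=pose();print(p,R.round(3))
im=cams.snapshot("wrist")[:,:,::-1];cv2.imwrite("pics/w1.png",im)
# projected predicted grip axes overlay
y=np.radians(4.4);g=np.array([631,115.6,90]);ex=np.array([np.cos(y),np.sin(y),0]);ey=np.array([-ex[1],ex[0],0])
q=w2px("wrist",[g+a*ex+b*ey+[0,0,8] for a,b in((-60,10),(-60,-10),(50,-10),(50,10))],R,p)
print(q.round(0))
o=cv2.polylines(im.copy(),[q.astype(int).reshape(-1,1,2)],True,(0,255,0),1)
cv2.imwrite("pics/w1o.png",cv2.resize(o[:, :],None,fx=1.25,fy=1.25))
E
```

```text
[631.99220838 116.5325234  186.15525372] [[-0.997 -0.077 -0.001]
 [-0.077  0.997 -0.   ]
 [ 0.001 -0.    -1.   ]]
[[327. 141.]
 [304. 141.]
 [306. 254.]
 [326. 254.]]
```

View pics/w1o.png

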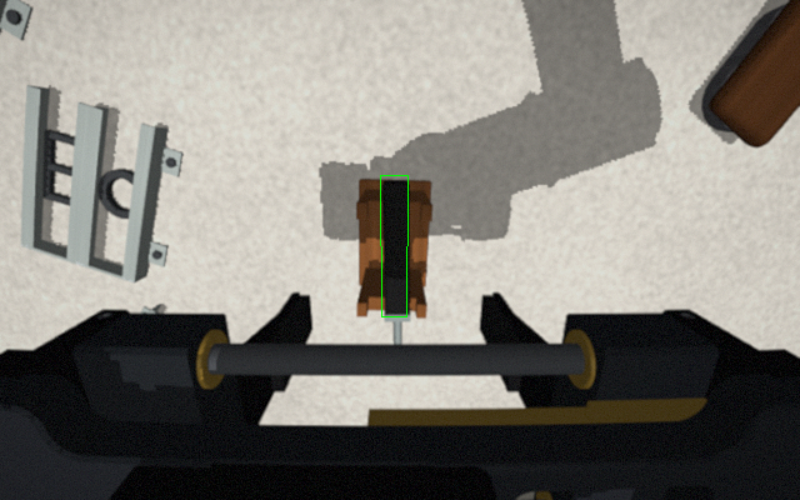

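The overlay matches the handle to about 1 px (black handle at x 382–409, y 180–317), so I'll descend and grip.

Call:
{"name": "carry_out", "arguments": {"series": [[[8.7,0,0,3,0],[8.7,0,0,3,0],[8.7,0,0,2.5,0],[8.7,0,0,2,0],[8.7,0,0,1,0],[8.7,0,0,0,0],[0,0,0,0,0],[0,0,0,0,0],[0,0,0,0,0],[0,0,0,0,0],[0,0,0,0,0],[0,0,0,0,0],[0,0,0,0,0],[0,0,0,0,0],[0,0,0,0,0]]], "grip_force": 40}}

```text
t: 3.7
eef_pos: [631.4, 114.8, 71.5]
eef_rot: [0.121, -3.139, -0.0]
force: [-0.3, 1.1, -0.3]
opening: 0.264
grip_force: 0.4
```

```bash
python3 -c "
from h import *
s,R,p=pose();print(s['q'].round(3),p,s['opening'],s['grip_force'],s['force'],s['wrist_torque'])"
```

```text
[ 0.431  0.547 -0.134 -0.    -0.891 -1.925] [631.40096481 114.8133185   71.49035835] 0.2644585910354482 0.3954753948346479 [-0.26246377  1.12289825 -0.28054708] [ 0.19438592 -0.02574495  0.03327509]
```

Call:
{"name": "carry_out", "arguments": {"series": [[[0,0,0,0,0],[0,0,0,0,0],[0,0,0,0,0],[0,0,0,0,0],[0,0,0,0,0]]]}}

```text
t: 4.2
eef_pos: [631.4, 114.8, 71.5]
eef_rot: [-0.121, 3.139, 0.0]
force: [-0.3, 0.8, -0.4]
opening: 0.226
grip_force: 39.9
```

Call:
{"name": "carry_out", "arguments": {"series": [[[0,0,0,-1,0],[0,0,0,-2,0],[0,0,0,-2,0],[0,0,0,-1,0],[0,0,0,0,4],[0,0,0,0,5],[0,0,0,0,5],[0,0,0,0,5.1],[0,0.26,-1.9,0,0],[0,0.26,-2.75,0,0],[0,0.26,-2.75,0,0],[0,0.26,-2.75,0,0],[0,0.26,-2.75,0,0],[0,0.26,-2.75,0,0],[0,0.26,-2.75,0,0],[0,0.26,-2.75,0,0],[0,0.26,-2.75,0,0],[0,0.26,-2.75,0,0],[0,0,0,0,0],[0,0,0,0,0]]]}}

```text
t: 6.2
eef_pos: [537.9, -137.2, 131.7]
eef_rot: [-0.404, -3.115, -0.0]
force: [-0.3, -0.2, -1.5]
opening: 0.222
grip_force: 39.9
```

```bash
python3 - <<'E'
from h import *
s,R,p=pose();print(p,R.round(3),s["opening"],s["force"])
t=cams.snapshot("top")[:,:,::-1];w=cams.snapshot("wrist")[:,:,::-1];sc=cams.snapshot("scene")[:,:,::-1]
for n,i in(("top",t),("wrist",w),("scene",sc)): cv2.imwrite(f"pics/{n}2.png",i)
ex=-R[:,0];tip=p+ex*80+[0,0,18.7-70]
print("pred tip",tip, "top",w2px("top",[tip]),"scene",w2px("scene",[tip]),"wrist",w2px("wrist",[tip],R,p))
u=lambda i,x,y,wd,h,f:cv2.resize(i[y:y+h,x:x+wd],None,fx=f,fy=f,interpolation=cv2.INTER_CUBIC)
cv2.imwrite("pics/c2.png",cv2.convertScaleAbs(np.hstack([u(t,330,120,100,100,4),u(sc,210,150,100,100,4)]),alpha=1.3))
E
```

```text
[ 537.9167296  -137.2341253   131.67538331] [[-0.967  0.255 -0.   ]
 [ 0.255  0.967  0.   ]
 [ 0.     0.    -1.   ]] 0.22213701833855848 [-0.33640794 -0.1838327  -1.5219449 ]
pred tip [ 615.27683221 -157.61584104   80.36169062] top [[367.03797085 170.94355136]] scene [[268.6839837  188.53126384]] wrist [[316.7034664  303.76665365]]
```

View pics/c2.png

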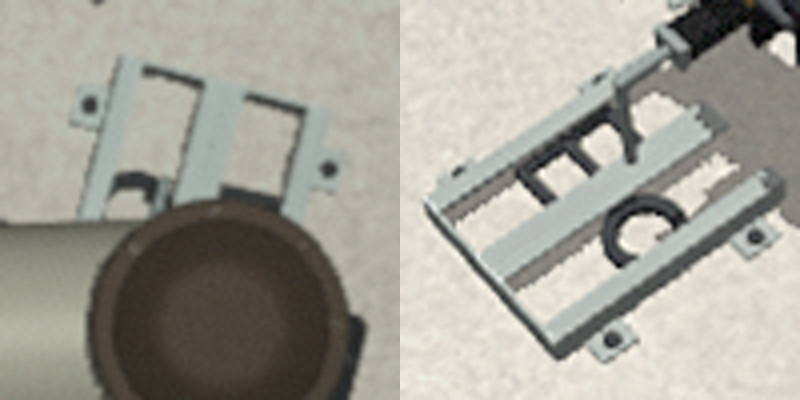

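The scene view shows the hook tip at (268,190), against a predicted (268.7,188.5). The ring centre is at about (271.5,207.5). I'll check both in world coordinates.

```bash
python3 -c "
from h import *
print('ring',px2w('scene',[(271.3,207.5)],7), w2px('scene',[[616,-156.7,7]]))
print('tip',px2w('scene',[(268,189.2)],80))"
```

```text
ring [[ 615.50227921 -157.23820553    7.        ]] [[271.3585027  207.77362791]]
tip [[ 617.24980126 -157.94357294   80.        ]]
```

Call:
{"name": "carry_out", "arguments": {"series": [[[0,0,0,1.5,0],[0,0,0,2,0],[0,0,0,1.5,0],[0,0,0,1,0],[0,0,0,0.6,0],[0,0,0,0.5,0],[0,0,0,0.4,0],[0,0,0,0.2,0],[0,0,0,0,0],[0,0,0,0,0]]]}}

```text
t: 7.35
eef_pos: [538.9, -136.5, 54.9]
eef_rot: [0.402, 3.115, 0.0]
force: [-0.1, 0.7, -1.1]
opening: 0.224
grip_force: 39.9
```

Call:
{"name": "carry_out", "arguments": {"series": [[[0,0.3,0,0,0],[0,0.5,0,0,0],[0,0.5,0,0,0],[0,0.7,0,0,0],[0,0.8,0,0,0],[0,0.8,0,0,0],[0,0.8,0,0,0],[0,0.8,0,0,0],[0,0.8,0,0,0],[0,0.8,0,0,0],[0,0.8,0,0,0],[0,0.8,0,0,0],[0,0.8,0,0,0],[0,0.8,0,0,0],[0,0.8,0,0,0],[0,0.8,0,0,0],[0,0.8,0,0,0],[0,0.8,0,0,0],[0,0.6,0,0,0],[0,0.3,0,0,0]]]}}

```text
t: 9.35
eef_pos: [401.6, -100.5, 54.6]
eef_rot: [-0.402, -3.116, 0.0]
force: [0.7, -1.4, -1.9]
opening: 0.223
grip_force: 39.9
```

```bash
python3 - <<'E'
from h import *
s,R,p=pose();print(p,s["force"],s["opening"])
sc=cams.snapshot("scene")[:,:,::-1];cv2.imwrite("pics/scene3.png",sc)
cv2.imwrite("pics/c3.png",cv2.resize(sc[110:250,200:380],None,fx=4,fy=4,interpolation=cv2.INTER_CUBIC))
E
```

```text
[ 401.58716821 -100.51890988   54.59666091] [ 0.69468692 -1.38339977 -1.87069898] 0.223417513314399
```

View pics/c3.png

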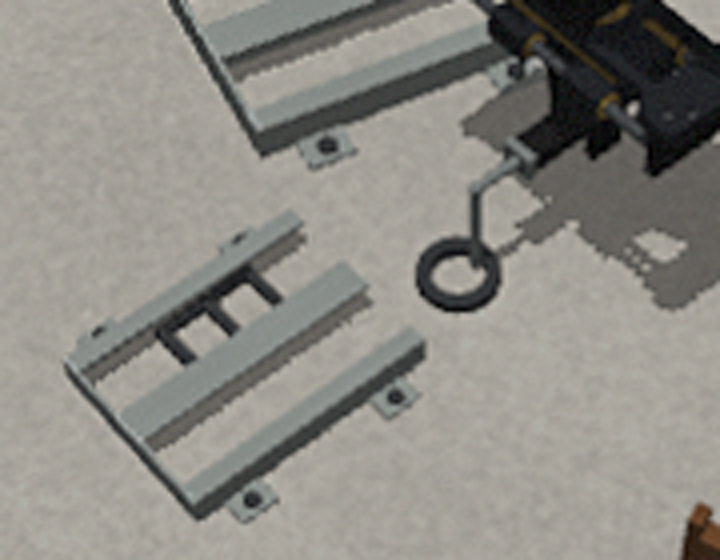

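The ring lies flat in front of the track, wholly clear, with the buckle unmoved. I'll unhook, lift and go back towards the rest.

Call:
{"name": "carry_out", "arguments": {"series": [[[0,-0.3,0,0,0],[0,-0.3,0,0,0],[0,0,0,-0.7,0],[0,0,0,-2,0],[0,0,0,-3,0],[0,0,0,-3,0],[0,0,0,-2,0],[0,-0.6,1,0,0],[0,-1.3,2.15,0,0],[0,-1.4,2.35,0,0],[0,-1.4,2.35,0,0],[0,-1.4,2.35,0,0],[0,-1.4,2.35,0,0],[0,-1.4,2.35,0,0],[0,-1.4,2.35,0,0],[0,-1.4,2.35,0,0],[0,-1.4,2.35,0,0],[0,-1.4,2.35,0,0],[0,-0.9,1.5,0,0],[0,-0.6,0.85,0,0]]]}}

```text
t: 11.4
eef_pos: [630.9, 116.4, 159.6]
eef_rot: [-0.4, -3.114, 0.002]
force: [0.4, -0.4, -1.8]
opening: 0.225
grip_force: 39.9
```

Call:
{"name": "carry_out", "arguments": {"series": [[[0,0,0,0,-4],[0,0,0,0,-5.1],[0,0,0,0,-5],[0,0,0,0,-5],[0,0,0,0,0],[0,0,0,0,0],[0,0,0,0,0]]]}}

```text
t: 12.1
eef_pos: [630.3, 114.9, 161.2]
eef_rot: [0.118, -3.139, 0.0]
force: [-0.3, -1.3, -1.6]
opening: 0.222
grip_force: 39.9
```

```bash
python3 - <<'E'
from h import *
s,R,p=pose();print(p,s["eef_rot"],s["force"],s["opening"])
print("to go, tool mm",R.T@(np.array([631.4,114.8,71.5])-p))
E
```

```text
[630.25723283 114.93416981 161.2126411 ] [ 1.18428809e-01 -3.13870535e+00  2.22736450e-04] [-0.27543949 -1.33577662 -1.64904674] 0.22219563388808555
to go, tool mm [-1.18850149 -0.20939987 89.71190281]
```

Call:
{"name": "carry_out", "arguments": {"series": [[[0,-0.1,0,1.5,0],[0,0,0,2.5,0],[0,0,0,2,0],[0,0,0,1,0],[0,0,0,0.8,0],[0,0,0,0.5,0],[0,0,0,0.3,0],[0,0,0,0.2,0],[0,0,0,0.15,0],[0,0,0,0,0],[0,0,0,0,0]]]}}

```text
t: 13.2
eef_pos: [631.6, 115.1, 72.4]
eef_rot: [-0.121, 3.139, 0.0]
force: [-0.1, -0.1, -2.2]
opening: 0.226
grip_force: 39.9
```

Call:
{"name": "carry_out", "arguments": {"series": [[[0,0,0,0.1,0],[0,0,0,0,0],[2.2,0,0,0,0],[2.6,0,0,0,0],[4,0,0,0,0],[8.7,0,0,0,0],[8.7,0,0,0,0],[8.7,0,0,0,0],[8.7,0,0,0,0],[8.7,0,0,0,0],[8.7,0,0,0,0],[8.7,0,0,0,0],[8.7,0,0,0,0],[8.7,0,0,0,0]]]}}

```text
t: 14.6
eef_pos: [631.5, 115.1, 71.1]
eef_rot: [-0.121, 3.139, 0.0]
force: [-0.1, -1.3, -0.8]
opening: 0.99
grip_force: 0.0
```

Call:
{"name": "carry_out", "arguments": {"series": [[[8.7,0,0,-1,0],[8.7,0,0,-3,0],[8.7,0,0,-4,0],[8.7,0,0,-4,0],[8.7,3,0,-2,0],[8.7,4,0,0,0],[8.7,4,0,0,0],[8.7,3,0,0,0],[8.7,0,0,0,0],[8.7,0,0,0,0]]]}}

```text
t: 15.6
eef_pos: [492.1, 104.5, 212.5]
eef_rot: [-0.122, 3.137, 0.001]
force: [0.1, 1.0, -0.5]
opening: 1.0
grip_force: 0.0
```

```bash
python3 - <<'E'
from h import *
s,R,p=pose();print(p,s["force"])
sc=cams.snapshot("scene")[:,:,::-1];t=cams.snapshot("top")[:,:,::-1];o=cv2.imread("pics/scene0.png")
u=lambda i,x,y,w,h,f:cv2.resize(i[y:y+h,x:x+w],None,fx=f,fy=f,interpolation=cv2.INTER_CUBIC)
cv2.imwrite("pics/c4.png",np.vstack([np.hstack([u(o,330,220,80,100,3),u(sc,330,220,80,100,3)]),u(sc,200,140,160,100,3)]))
E
```

```text
[492.07883899 104.52768031 212.47811702] [ 0.1035513   1.02376368 -0.46328555]
```

View pics/c4.png

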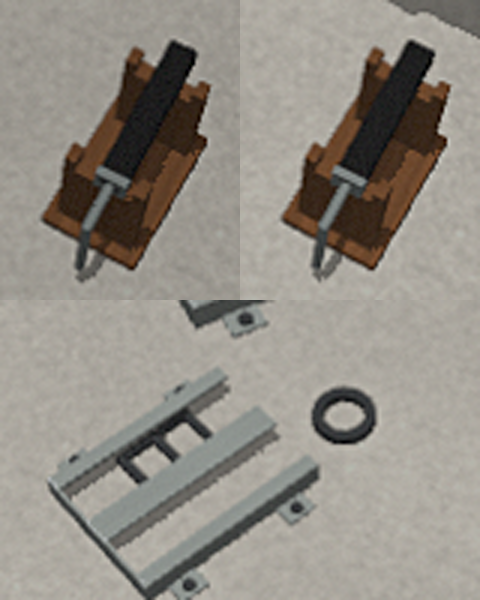

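The pick lies in its rest as it did before. The ring is flat on the table, clear of the channel at crop (344,415), and the buckle is in place.

```bash
python3 -c "
from rig import robot
print(robot.finish_job())"
```

```text
the job is handed in; nothing more can be done
None
```

I dragged the ring out with the pick; it lies flat on the table, clear of the channel. The buckle is still in its channel, the pick is back in its rest, and the job was handed in at about 16 s.

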